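# Load a pump barrel on an indexing turntable and hold its index plunger out

### The job

Stand the black pump barrel upright on the turntable's raised pedestal, its bore fully down over the spigot, and let it go. Then pull the sprung index plunger beside the table all the way up by its knob and finish while still holding it there, pin clear of the table's hole, so that I can turn the table by hand; leave the table itself and the other parts on the bench where they are.

Things in the scene. Friction and masses are not known exactly. Their poses are not given: they have to be found in the camera images.
- barrel: Loose black pump barrel with a bright steel rim, about 0.2 kg, standing upright on its end: a round tube 35 mm in outer diameter and 48 mm tall, with a 21 mm through bore; from its side a lug with a pipe eye sticks out toward its +y, 28 to 44 mm above its foot, up to 26 mm from its origin. Origin on its foot, 5.3 mm to the +y side of the bore axis; z up along the bore. Its sides at +x and -x are free to grip over the whole height.
- bore (a point): Centre of the lower mouth of the barrel's bore, on its foot (barrel offset by -5.3 mm along its y); axes as the barrel's.
- seat (a point): Centre of the pedestal's flat top on the turntable's table, 72 mm above the bench, where the barrel's foot must rest. The top is 33 mm across, the pedestal below it 25 mm. A spigot 18 mm in diameter stands 18 mm up from it, its top 6 mm tapered to 12 mm. The point is on the table's turning axis; its axes are the table's, z up.
- knob (a point): Middle of the black ribbed grip knob of the index plunger: a round upright knob 30 mm in diameter, from 9 mm below to 9 mm above this point (which is 100 mm above the bench with the pin seated, and rises with the plunger), on a 16 mm neck. Below the knob a 25 mm hexagon nut reaches up to 75 mm above the bench, and the 40 mm wide arm that carries it to 68 mm. The knob stands 78 mm from the table's axis, on the turntable's -y side.
- plunger (a joint): Sprung index plunger, slides straight up: 0 = pin fully down in the table's hole, 0.016 m = fully pulled up against its stop. The 10 mm pin leaves the hole at 0.010. Its spring pulls it down with 6 N at 0 and 13 N at 0.016; it drops back in if let go.
- table (a joint): Turning of the 180 mm table about its vertical axis, rad; 0 at its present station, where the pin locks it (about 0.01 rad of play). The table's top is 42 mm above the bench, the brass bushes of its eight index holes 44 mm. With the pin out it turns easily.
- turntable: Grey base of the indexing turntable, 172 mm across, heavy, does not move. Origin in the middle of its underside, 4 mm above the bench (it stands on feet); the plunger's post and arm stand on its -y side, reaching 114 mm from the axis and 68 mm above the bench.
- collar: Loose bystander: knurled black collar, 43 mm diameter, 36 mm tall. Origin: centre of its underside. All loose parts start on a thin board whose top is 4 mm above the bench.
- jar: Loose bystander: small white jar with black lid, 34 mm diameter, 34 mm tall. Origin: centre of its underside.
- fitting: Loose bystander: grey pipe fitting lying down, 60 mm long, 30 mm wide. Origin: under its middle.
- bush: Loose bystander: grey spacer tube standing, 18 mm diameter, 36 mm tall. Origin: centre of its underside.
- ring_bush: Loose bystander: black bearing ring, 22 mm diameter, 11 mm tall. Origin: centre of its underside.
- pin: Loose bystander: grey stepped pin lying down, 40 mm long, 14 mm thick. Origin: under its middle.
Not all that is in view belongs to the job. Leave any orange look-alike of the barrel alone.

How it is judged:
By the outcome, as a careful person would: the job done as asked, in the order asked, and still so for the second after the job is handed in, while the arm keeps its last pose, push and grip.
It also fails if it takes over 58 s, if anything falls off the work surface, if the arm or the gripper's body presses on something with over 40 N, if the wrist force passes 120 N, or if a joint passes its speed limit or range.

### The arm

A 6-joint arm with a two-finger parallel gripper is mounted at the origin on a cart in front of the work surface, level with it; the furniture and walls round the work are solid. World frame = base frame: x ahead of the robot, y to its left, z up, the work surface at z = 0. Lengths are in m, angles in degrees, forces in N, time in s.
With the tool pointing down it reaches from about 0.325 to 0.85 m from the base axis. Payload 15.5 kg.
Tool frame: the origin (TCP) lies at the very end of the fingers, on their centre line; the grasp point (between the pads) lies arm.grip_depth behind it (arm.grip_depth is the distance from the TCP to the grasp point, in m); z points along the fingers, y is the direction in which the jaws open and shut (so a half turn about z gives the same grasp; the last joint's range is limited). The gripper opens to 91 mm and grips with 3 to 60 N. Pads are 32 mm wide; open, the fingers measure 118 mm over their backs; the gripper's body (76 mm by 178 mm) begins 60 mm behind the grasp point.
Start: joints at [65.976, 28.281, 77.091, -0, 74.628, -5.472], TCP at [0.199, 0.593, 0.214] pointing down, gripper open.
Joint ranges: [-166.48, 166.48], [-47.26, 123.95], [12.59, 153.08], [-70.14, 250.14], [6.76, 159.57], [-176.63, 176.63]. Speed limits (degrees/s): [108.29, 108.29, 147.25, 172.46, 172.46, 172.46].

### API

Orientations are given as a 3x3 rotation matrix whose columns are the frame's x, y, z axes.
In Python, from rig import arm gives the robot as it stands. Calls block until the motion is done:
- arm.move_to(position, orientation): joint-space move of the TCP to a pose.
- arm.move_l(position, orientation=None, feed=0.15): straight line of the TCP; orientation=None keeps the orientation; feed is the mean speed in m/s.
- arm.move_joints(angles): joint-space move.
- arm.grip(opening): finger opening in m; the grip force is fixed at half the most; returns when the fingers have stopped.
- arm.sleep(seconds).
- arm.solve_ik(position, orientation): joint angles nearest the present ones, or None.
- arm.snapshot(name): name is "side" or "top"; returns the picture (420x560x3 uint8, red, green, blue); there is no depth.
- arm.get_calibration(name): a dict with "intrinsics" (3x3 intrinsics, pixels), "k1" (the pictures are not rectified: a ray, as slopes to the right and down, at radius r is drawn at 1 + k1 r^2 times it, then the intrinsics apply), "cam_to_world" (4x4, takes a point from camera to world coordinates). Camera axes: x right, y down, z forward; pixel columns grow to the right and rows downward; lengths in m; the calibration is good to about 2 mm. A picture is of the moment at which its call begins. get_calibration takes no time and is no camera call.
A pose or a line that the arm cannot do raises arm.Unreachable and nothing moves.
- arm.sign_off(): hands the job in, once; it reports no verdict.
Readings, each from a call of its own:
- arm.current_t(): time.
- arm.current_joint_positions(): joint angles.
- arm.current_dq(): joint speeds.
- arm.current_tau(): joint torques, N m.
- arm.current_ee_pos(): TCP position.
- arm.current_tool_rot(): TCP orientation.
- arm.current_force(): force on the tool from outside, world axes, zero at the start.
- arm.current_torque(): the same for the moment, N m.
- arm.current_width(): finger opening in m.
Only numpy, scipy, OpenCV 4.12 (cv2) and the standard library are available. Lean on these libraries where they do the work, as an engineer would, in place of code of your own. Each camera call takes 0.05 s, during which the arm holds its last target. There are 200 camera calls.

## Working session

There is one attempt and no reset: what is moved stays moved. The work goes in short steps, each a Python script; the robot and the scene stay as the last script left them, time stands still between calls to the robot, and variables do not carry over. Pictures are saved under pics/ and viewed, about 8 in all and at most 12, crops included, and the job is handed in when it is done.

```bash
mkdir -p pics; ls; python3 - <<'E'
from rig import arm
import cv2
for n in("side","top"):
    im=arm.snapshot(n); cv2.imwrite(f"pics/{n}0.png",im[:,:,::-1]); c=arm.get_calibration(n); print(n,c)
print(arm.grip_depth,arm.current_tool_rot(),arm.current_t(),arm.current_width())
E
```

```text
pics
side {'intrinsics': array([[407.29814847,   0.        , 281.58234911],
       [  0.        , 407.29814847, 212.09816718],
       [  0.        ,   0.        ,   1.        ]]), 'k1': 0.017720015558702656, 'cam_to_world': array([[-0.93727859, -0.1460264 ,  0.31652036,  0.22222968],
       [-0.3483888 ,  0.42258942, -0.83668598,  0.99997422],
       [-0.01157991, -0.89448   , -0.44695797,  0.47166419],
       [ 0.        ,  0.        ,  0.        ,  1.        ]])}
top {'intrinsics': array([[466.34721825,   0.        , 276.87507199],
       [  0.        , 466.34721825, 214.03796287],
       [  0.        ,   0.        ,   1.        ]]), 'k1': -0.020236548187751287, 'cam_to_world': array([[ 0.01304854, -0.9973469 ,  0.07161637,  0.40531794],
       [-0.99943475, -0.01078955,  0.03183967,  0.26879975],
       [-0.03098249, -0.07199135, -0.99692393,  1.06340266],
       [ 0.        ,  0.        ,  0.        ,  1.        ]])}
0.0188 [[-9.48046905e-01  3.18130277e-01 -4.38860270e-04]
 [ 3.18130566e-01  9.48046360e-01 -1.02107230e-03]
 [ 9.12258692e-05 -1.10763930e-03 -9.99999382e-01]] 0.1 0.0912330083524381
```

View pics/side0.png

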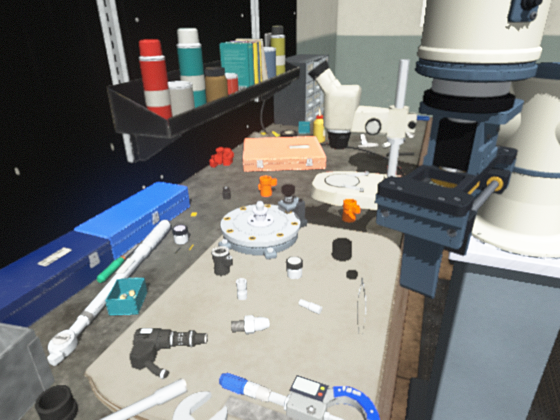

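View pics/top0.png

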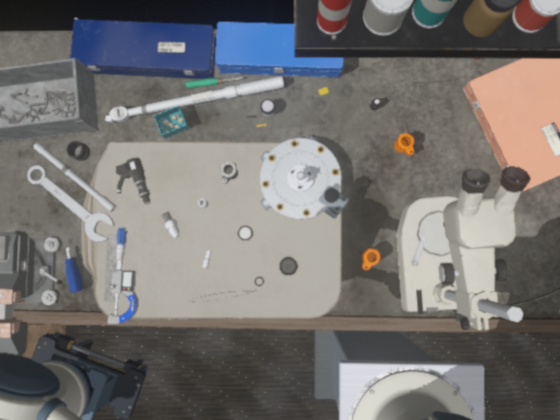

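Top picture: turntable near (300,178), knob near (333,195), barrel near (228,171). Side picture: barrel near (221,258), knob near (289,192). Next I'll enlarge both.

```bash
python3 - <<'E'
import cv2
def crop(n,x,y,w,h,s):
    im=cv2.imread(f"pics/{n}0.png")[y:y+h,x:x+w]; im=cv2.resize(im,None,fx=s,fy=s,interpolation=cv2.INTER_CUBIC)
    im=cv2.convertScaleAbs(im,alpha=1.3,beta=15)
    for i in range(0,w,10):cv2.line(im,(i*s,0),(i*s,8 if i%50 else 20),(0,0,255),1); cv2.putText(im,str(x+i),(i*s+2,18),0,.35,(0,0,255))
    for i in range(0,h,10):cv2.line(im,(0,i*s),(8,i*s),(0,0,255),1); cv2.putText(im,str(y+i),(8,i*s+4),0,.35,(0,0,255))
    cv2.imwrite(f"pics/{n}0c.png",im)
crop("top",210,130,150,100,5); crop("side",200,180,110,84,7)
E
```

```text
(no output)
```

View pics/top0c.png

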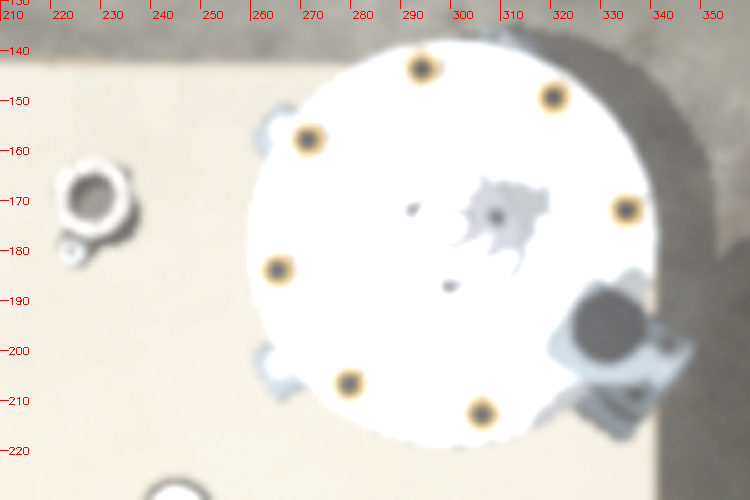

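View pics/side0c.png

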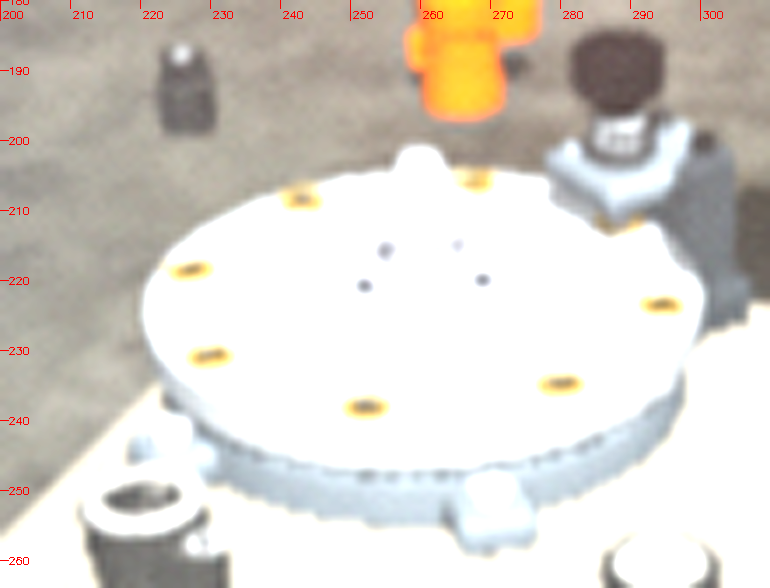

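```bash
cat >h.py <<'E'
from rig import arm
import numpy as np, cv2
from scipy.optimize import least_squares
def cam(n):
    c=arm.get_calibration(n); return c["intrinsics"],c["k1"],np.array(c["cam_to_world"])
def bp(n,px,z):
    K,k,T=cam(n); px=np.atleast_2d(px).astype(float)
    s=cv2.undistortPoints(px[:,None],K,np.array([k,0,0,0.]))[:,0]
    d=np.c_[s,np.ones(len(s))]@T[:3,:3].T; o=T[:3,3]
    return (o+d*((z-o[2])/d[:,2])[:,None])[:,:2]
def proj(n,P):
    K,k,T=cam(n); W=np.linalg.inv(T)
    return cv2.projectPoints(np.atleast_2d(P).astype(float),cv2.Rodrigues(W[:3,:3])[0],W[:3,3],K,np.array([k,0,0,0.]))[0][:,0]
def circ(p):
    r=least_squares(lambda q:np.hypot(*(p-q[:2]).T)-q[2],[*p.mean(0),.05]); return r.x,np.abs(r.fun).max()
def R(a): # tool down, jaw axis (y) along world angle a (rad)
    y=np.array([np.cos(a),np.sin(a),0]); z=np.array([0,0,-1.]); return np.c_[np.cross(y,z),y,z]
E
python3 - <<'E'
from h import *
T=lambda a:np.array(a)/5+[210,130]; S=lambda a:np.array(a)/7+[200,180]
print("holes top",circ(bp("top",T([(421,68),(553,97),(626,209),(482,414),(349,384),(277,270),(308,139)]),.044)))
print("holes side",circ(bp("side",S([(301,198),(474,180),(190,269),(210,355),(366,406),(560,383),(661,304)]),.044)))
k=bp("top",T([(608,327)]),.109);print("knob top",k)
# knob side: silhouette mid at x=617/7, mid height of knob
print("knob side",bp("side",S([(617,70)]),.100))
b=bp("top",T([(93,198)]),.052);l=bp("top",T([(72,251)]),.048);print("barrel top",b,l,np.degrees(np.arctan2(*(l-b)[0][::-1])))
b=bp("side",S([(144,500)]),.052);l=bp("side",S([(201,543)]),.048);print("barrel side",b,l,np.degrees(np.arctan2(*(l-b)[0][::-1])))
print(bp("top",T([(95,160)]),.052),bp("top",T([(57,198),(132,198)]),.052),bp("side",S([(81,500),(207,500)]),.052))
E
```

```text
holes top (array([0.55865168, 0.25081901, 0.07794967]), np.float64(0.00010161868382822792))
holes side (array([0.5551372 , 0.25530964, 0.07833564]), np.float64(0.0006441283451426444))
knob top [[0.51343534 0.18744195]]
knob side [[0.51065954 0.19325276]]
barrel top [[0.57477092 0.40856084]] [[0.55178105 0.41791669]] 157.85587823231464
barrel side [[0.57178298 0.41278078]] [[0.54997846 0.42164183]] 157.88386920701276
[[0.59167111 0.40803104]] [[0.57465328 0.42446562]
 [0.57489928 0.39135157]] [[0.58829408 0.41855395]
 [0.55528376 0.40700916]]
```

```bash
python3 - <<'E'
from h import *
a=np.radians(67.9); b=np.array([.5733,.4107])
for ang in(-35.5,144.5): print(ang,arm.solve_ik([.557,.253,.2],R(np.radians(ang))),arm.solve_ik([.512,.19,.1],R(np.radians(ang))))
for ang in(67.9,-112.1): print(ang,arm.solve_ik([*b,.1],R(np.radians(ang))))
arm.move_to([*b,.12],R(a)); arm.grip(.06); arm.move_l([*b,.062],feed=.1)
p=arm.current_ee_pos();print(p,arm.current_width(),arm.current_t())
u=np.array([np.cos(a),np.sin(a),0])
q=np.array([p-u*.03,p+u*.03,p])
s,t=proj("side",q),proj("top",q);print(s,t)
def crop(n,c,w,h,k):
    x,y=(np.array(c)-[w/2,h/2]).astype(int);im=arm.snapshot(n)[y:y+h,x:x+w,::-1]
    print(n,x,y);return cv2.convertScaleAbs(cv2.resize(im,None,fx=k,fy=k,interpolation=cv2.INTER_CUBIC),alpha=1.3,beta=15)
cv2.imwrite("pics/hov.png",np.hstack([crop("side",s[2],80,90,6),crop("top",t[2],50,90,6)]))
E
```

```text
-35.5 [ 1.88376683e+01  2.79602697e+01  8.00675140e+01 -2.54444375e-14
  7.19722163e+01  5.43376683e+01] [ 1.40941736e+01  3.01286190e+01  9.55838403e+01 -2.54444375e-14
  5.42875406e+01  4.95941736e+01]
144.5 [ 1.88376683e+01  2.79602697e+01  8.00675140e+01 -2.54444375e-14
  7.19722163e+01 -1.25662332e+02] [ 1.40941736e+01  3.01286190e+01  9.55838403e+01 -2.54444375e-14
  5.42875406e+01 -1.30405826e+02]
67.9 [ 3.07690705e+01  4.09827976e+01  7.12289937e+01 -2.54444375e-14
  6.77882087e+01 -3.71309295e+01]
-112.1 [ 3.07690705e+01  4.09827976e+01  7.12289937e+01 -2.54444375e-14
  6.77882087e+01  1.42869070e+02]
[0.57360761 0.4108772  0.06241955] 0.059573300460103486 3.0583
[[231.52881492 240.23370202]
 [207.41255469 252.41737539]
 [219.77592123 246.17127635]] [[239.51658392 174.56105251]
 [214.30539972 164.10432084]
 [226.8870509  169.32233943]]
side 179 201
top 201 124
```

View pics/hov.png

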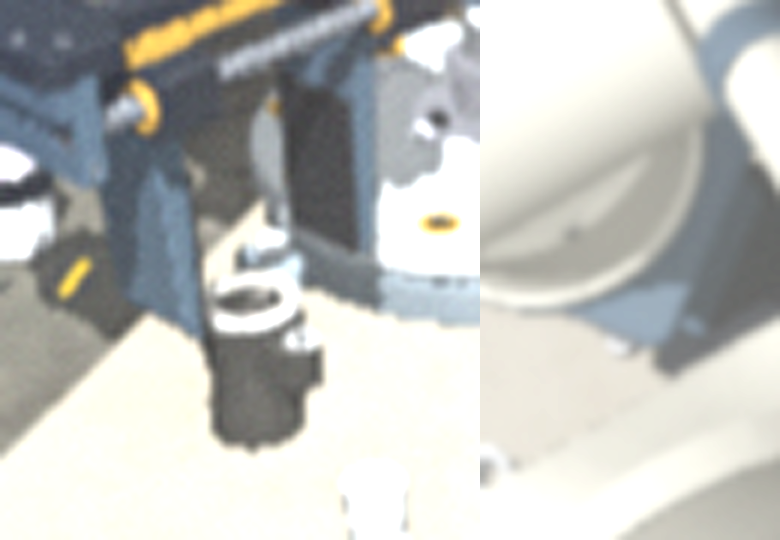

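```bash
python3 - <<'E'
from h import *
p=np.array(arm.current_ee_pos());a=np.radians(67.9);u=np.array([np.cos(a),np.sin(a),0]);v=np.array([-u[1],u[0],0])
q=[p-u*.0298+v*.016,p-u*.0298-v*.016,p+u*.0298+v*.016,p+u*.0298-v*.016]
print((proj("side",q)-[179,201])*6)
print(bp("side",np.array([(290,228),(357,250)])/6+[179,201],p[2]),"pred",np.array(q)[[1,0],:2])
print(bp("side",np.array([(255,299)])/6+[179,201],.052))
E
```

```text
[[346.58829875 251.03767711]
 [282.29271775 218.44287521]
 [202.63817736 325.40111766]
 [138.65569774 289.30491143]]
[[0.57203242 0.38216298]
 [0.54480509 0.38767515]] pred [[0.57737651 0.37735278]
 [0.5477276  0.38939195]]
[[0.57110618 0.41024933]]
```

```bash
python3 - <<'E'
from h import *
b=[.575,.4092]
arm.move_l([*b,.062],R(np.radians(67.9)),feed=.1)
arm.move_l([*b,.0112],feed=.08); print(arm.current_force())
arm.grip(.0); print("w",arm.current_width(),arm.current_ee_pos())
arm.move_l([*b,.16],feed=.15); print("w",arm.current_width(),arm.current_force())
s=[.5587,.2512]; r=R(np.radians(-35.5))
arm.move_to([*s,.16],r); arm.move_l([*s,.109],feed=.1)
arm.sleep(.3); p=arm.current_ee_pos(); print(p,arm.current_width(),arm.current_t())
c=proj("side",[[*s,.12]])[0]; x,y=(c-[50,45]).astype(int); print(x,y)
im=arm.snapshot("side")[y:y+85,x:x+100,::-1]
cv2.imwrite("pics/over.png",cv2.convertScaleAbs(cv2.resize(im,None,fx=7,fy=7,interpolation=cv2.INTER_CUBIC),alpha=.9))
E
```

```text
[-0.09155783  0.04525649 -0.09121212]
w 0.03399279691987652 [0.57520242 0.40933466 0.01147965]
w 0.03406697006953031 [ 0.49927915 -0.04320898 -2.64800501]
[0.55893284 0.25125975 0.10948485] 0.033833820057821845 8.2833
208 143
```

View pics/over.png

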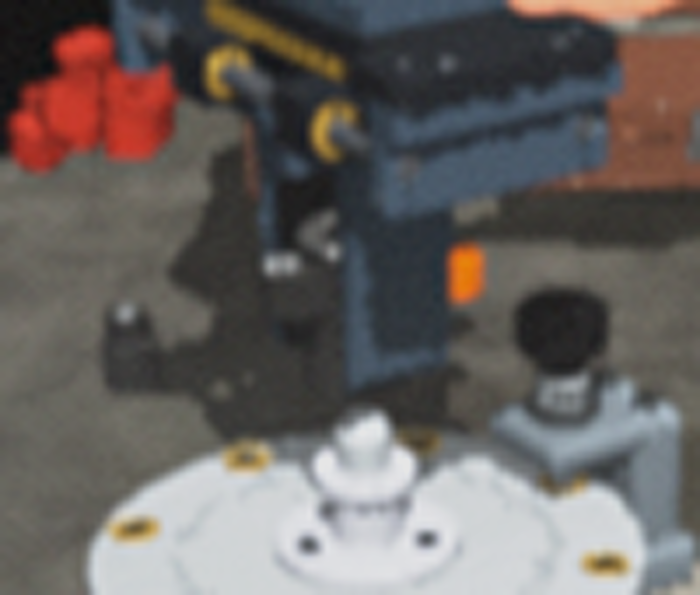

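```bash
python3 - <<'E'
from h import *
im=np.mean([arm.snapshot("side")[170:220,240:290,::-1].astype(float) for _ in range(8)],0)
im=255*(np.clip(im,0,255)/255)**.5
cv2.imwrite("pics/over2.png",cv2.resize(im.astype(np.uint8),None,fx=12,fy=12,interpolation=cv2.INTER_CUBIC))
p=np.array(arm.current_ee_pos());a=np.radians(-35.5);u=np.array([np.cos(a),np.sin(a),0]);v=np.array([-u[1],u[0],0])
f=lambda P:print(((proj("side",P)-[240,170])*12).round())
f([p-u*.0305+v*.016,p-u*.0305-v*.016,p-u*.017+v*.016,p-u*.017-v*.016])
f([p+u*.017+v*.016,p+u*.017-v*.016])
c=np.array([*p[:2],0]);f([c+[0,0,.09],c+[0,0,.102],c+[0,0,.15]])
t=np.linspace(0,6.28,400)[:,None];q=proj("side",c+[0,0,.1018]+.0175*(np.cos(t)*u+np.sin(t)*v));print("foot xmin,xmax,ymax",(q.min(0)-[240,170])*12,(q.max(0)-[240,170])*12)
E
```

```text
[[236. 359.]
 [388. 315.]
 [197. 333.]
 [348. 291.]]
[[102. 271.]
 [250. 230.]]
[[228. 374.]
 [226. 315.]
 [216.  71.]]
foot xmin,xmax,ymax [130.33599672 277.64021802] [321.00277711 356.23565106]
```

View pics/over2.png

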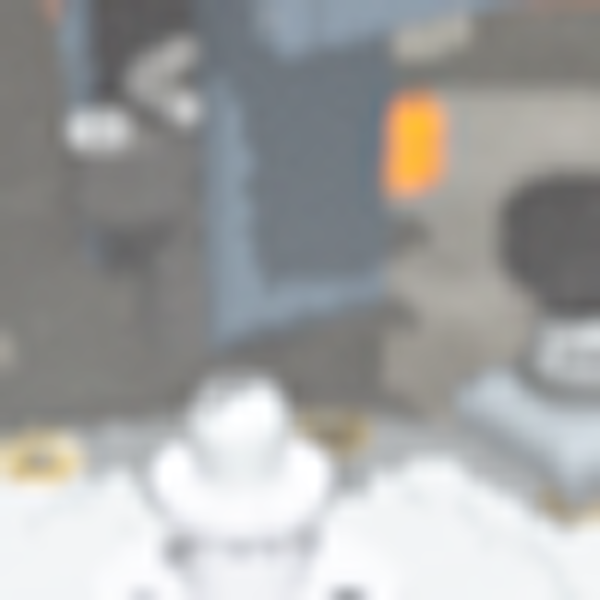

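```bash
cat >desc.py <<'E'
from h import *
r=R(np.radians(-35.5))
def descend(xy,z0,z1,step=.001,K=2e-4,fl=10,minlat=1.5):
    F0=np.array(arm.current_force()); xy=np.array(xy,float); z=z0; bad=0
    while z>z1:
        z=max(z-step,z1); arm.move_l([*xy,z],r,feed=.03)
        F=np.array(arm.current_force())-F0
        if np.linalg.norm(F)>1: print("%.4f"%z,xy.round(4),F.round(1),"t%.1f"%arm.current_t())
        if np.hypot(*F[:2])>minlat: xy+=np.clip(K*F[:2],-.0008,.0008)
        if F[2]>fl: bad+=1; z+=step
        if bad>5 or np.linalg.norm(F)>35: print("stop");break
    return xy,z
E
python3 - <<'E'
from desc import *
arm.move_l([.5587,.2512,.0985],r,feed=.05); arm.sleep(.2)
print(descend([.5587,.2512],.0985,.088),arm.current_width(),arm.current_ee_pos(),arm.current_torque(),arm.current_t())
E
```

```text
0.0975 [0.5587 0.2512] [ 0.7 -0.2 -1.1] t9.5
0.0965 [0.5587 0.2512] [ 0.1  0.4 -1.7] t9.8
0.0955 [0.5587 0.2512] [ 0.1  0.1 -1.1] t10.0
0.0945 [0.5587 0.2512] [ 1.1  0.  -0.5] t10.3
0.0925 [0.5587 0.2512] [ 0.2  0.4 -0.9] t10.8
0.0905 [0.5587 0.2512] [ 0.1  2.  -1.5] t11.3
0.0895 [0.5587 0.2516] [-0.6  0.  -1. ] t11.5
0.0885 [0.5587 0.2516] [ 0.6 -0.1 -1. ] t11.8
(array([0.55872729, 0.2515943 ]), 0.088) 0.03399106040649594 [0.55871983 0.25159461 0.08798066] [-0.11795526  0.11982306  0.01216423] 12.0417
```

```bash
python3 - <<'E'
from desc import *
xy,z=descend([.5587,.2516],.088,.0785,fl=5)
print(xy,z,arm.current_width(),arm.current_ee_pos(),arm.current_force(),arm.current_t())
E
```

```text
0.0860 [0.5587 0.2516] [ 1.7 -0.8  0.1] t12.5
0.0850 [0.559  0.2514] [-0.9  1.5  0.1] t12.8
0.0840 [0.5589 0.2518] [ 0.4 -1.   1. ] t13.0
0.0810 [0.5589 0.2518] [ 0.4 -1.3  0.2] t13.8
0.0800 [0.5589 0.2518] [ 0.1 -1.   0.3] t14.0
0.0790 [0.5589 0.2518] [-1.2 -1.4  6.4] t14.3
0.0790 [0.5586 0.2515] [0.3 0.  7.9] t14.5
0.0790 [0.5586 0.2515] [0.2 0.6 8.7] t14.8
0.0790 [0.5586 0.2515] [-0.1  0.6  8.4] t15.0
0.0790 [0.5586 0.2515] [-0.6  0.5  7.9] t15.3
0.0790 [0.5586 0.2515] [0.2 0.5 7.8] t15.5
stop
[0.55862495 0.25146933] 0.07999999999999999 0.03422623589885846 [0.55898552 0.25166923 0.07934519] [0.14574984 0.95532649 5.74680586] 15.5417
```

```bash
python3 - <<'E'
from desc import *
arm.grip(.062); p=arm.current_ee_pos()
arm.move_l([p[0],p[1],.19],feed=.12)
k=[.5135,.1881]
arm.move_to([*k,.19],r); print(arm.current_t())
ims=[arm.snapshot("side")[145:225,230:310,::-1],arm.snapshot("top")[130:230,255:355,::-1]]
cv2.imwrite("pics/placed.png",np.hstack([cv2.resize(i,(400,400),interpolation=cv2.INTER_CUBIC) for i in ims]))
E
```

```text
17.6333
```

View pics/placed.png

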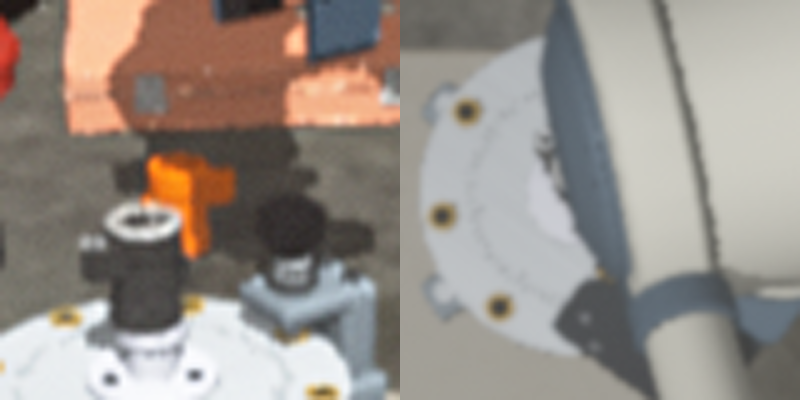

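The barrel stands upright, flush on the pedestal (left panel: rim at (143,220), foot at (148,325)). Its lug points away from the knob at (292,225). Next is the knob.

```bash
python3 - <<'E'
from desc import *
k=[.5135,.1881]
arm.move_l([*k,.125],r,feed=.12); arm.move_l([*k,.083],feed=.06)
F0=np.array(arm.current_force()); print(F0.round(1))
arm.grip(0.); p=np.array(arm.current_ee_pos()); print("w",arm.current_width(),p,(np.array(arm.current_force())-F0).round(1))
dz=0
while dz<.0185:
    dz+=.001; arm.move_l([*k,.083+dz],feed=.03); F=np.array(arm.current_force())-F0
    print("%.4f"%dz,F.round(1),"%.4f"%arm.current_width(),"%.4f"%arm.current_ee_pos()[2])
    if F[2]<-20: break
arm.sleep(.3); print(arm.current_force()-F0,arm.current_ee_pos(),arm.current_t())
ims=[arm.snapshot("side")[145:225,230:310,::-1]]
cv2.imwrite("pics/pulled.png",cv2.resize(ims[0],None,fx=7,fy=7,interpolation=cv2.INTER_CUBIC))
E
```

```text
[ 0.   0.  -0.2]
w 0.02926142299733936 [0.51346123 0.18814878 0.08308224] [-1.   0.4  2.7]
0.0010 [ 1.   1.8 -7.4] 0.0290 0.0838
0.0020 [ 1.3  2.9 -7.6] 0.0291 0.0849
0.0030 [ 0.5  2.8 -8.5] 0.0292 0.0860
0.0040 [ 1.4  1.9 -7.7] 0.0294 0.0870
0.0050 [ 0.8  2.6 -9. ] 0.0294 0.0880
0.0060 [-0.1  3.  -8.6] 0.0291 0.0890
0.0070 [ 0.6  2.6 -9.3] 0.0291 0.0900
0.0080 [ 0.3  1.9 -9.7] 0.0293 0.0910
0.0090 [ -0.3   2.9 -10. ] 0.0290 0.0920
0.0100 [  0.    3.1 -11.7] 0.0291 0.0930
0.0110 [  0.    2.5 -10.4] 0.0289 0.0940
0.0120 [ -0.5   2.9 -11.5] 0.0287 0.0950
0.0130 [ -0.3   2.2 -12.8] 0.0291 0.0960
0.0140 [  0.3   2.9 -13.1] 0.0287 0.0970
0.0150 [ -0.7   1.7 -13.2] 0.0293 0.0980
0.0160 [ -0.5   2.4 -13. ] 0.0289 0.0990
0.0170 [  1.9   3.1 -24.1] 0.0294 0.0995
[  2.56349208   3.29898241 -25.62006552] [0.51334401 0.18800301 0.09950767] 24.425
```

View pics/pulled.png

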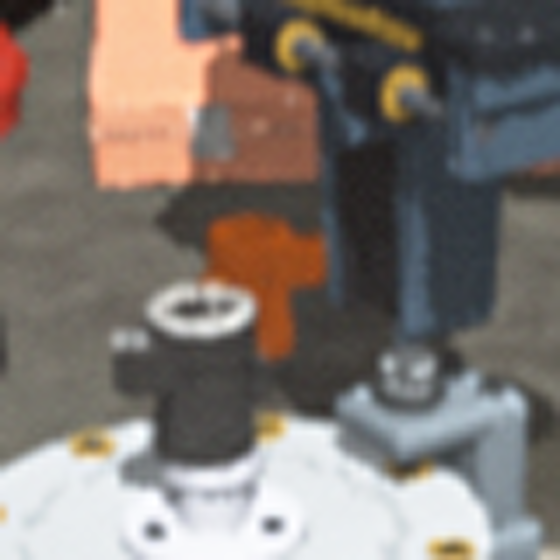

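The force jumps at 16–17 mm, so the plunger is on its stop. In the picture the barrel at (205,375) is unchanged. I'll check that the hold is steady, then hand in.

```bash
python3 - <<'E'
from rig import arm
for _ in range(3): arm.sleep(.4); print(arm.current_force().round(1),arm.current_ee_pos()[2],arm.current_width())
arm.sign_off(); print(arm.current_t())
E
```

```text
[  2.5   4.1 -25.6] 0.09948531866619088 0.028872970295844298
[  2.8   3.9 -25.2] 0.09950752485418515 0.028939457218242415
[  2.4   3.9 -26.6] 0.09951173262835296 0.029311516908296562
the job is handed in; nothing more can be done
the job is handed in; nothing more can be done
```

The job is handed in. The barrel stands upright on the pedestal with its bore down over the spigot and has been let go. The arm is holding the index plunger pulled up.

- **Barrel:** it met firm resistance at the height expected for its foot on the seat, with almost no side force on the way down. The picture after release shows it flush on the pedestal, with its lug pointing away from the knob.
- **Plunger:** the pull followed the spring, from about 7 N to 13 N, up to 16 mm. It then jumped to about 25 N at the stop. That pull held steady for 1.2 s with no slip, so the pin should be clear of the hole; I did not see the pin itself.
- **Table and time:** the table showed no visible movement in the last picture, and I did not touch the other parts. The clock was at about 26 s of the 58 s allowed.
- **Disagreements:** the two cameras differed by about 5 mm in absolute position, although the spacing between parts agreed. The fingertip checks against the side camera also disagreed by 2–4 mm, so I guided the final fit by force.

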